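Load tape rolls on a spring feeder

TASK

Load the three rolls of masking tape onto the post of the spring feeder in order of size: the largest at the bottom, the middle one on it, the smallest on top, and then the black-knobbed cap over the post on top of them. Push the stack down against the sprung follower until it is fully home at the bottom of its travel (its brake keeps it there), and let go. Leave the ink tin, the jar and the ink roller where they are.

Things in the scene. Friction and masses are not known exactly. Their poses are not given: they have to be found in the camera images.
- feeder: the spring feeder, fixed to the table: round grey base 100 mm across and 20 mm tall, with an upright steel post 18 mm in diameter in its middle; the post's rounded tip is 117 mm above the table. Origin: centre of the base's underside, on the table; z up along the post.
- follower (a joint): the feeder's follower, an aluminium disc 60 mm wide, 8 mm thick, sliding on the post on a coil spring. Value: how far it is pushed down, 0 (top) to 0.050 m (fully home, hard stop). Its upper face, on which the rolls rest, is 80 mm above the table at 0, 30 mm at 0.050. Starts at 0 to 0.015. Pushing takes about 4 to 9 N; a friction brake keeps it where it was pushed, stack and all.
- roll_wide: roll of cream masking tape on a brown cardboard core, lying flat on the table: a plain ring, outside diameter 66 mm, hole 28 mm right through, 36 mm tall (the largest of the three), about 100 g. Origin: centre of its underside, z up along the hole.
- roll_middle: roll of cream masking tape on a brown cardboard core, lying flat on the table: a plain ring, outside diameter 56 mm, hole 28 mm right through, 24 mm tall (the middle one of the three), about 50 g. Origin: centre of its underside, z up along the hole.
- roll_narrow: roll of cream masking tape on a brown cardboard core, lying flat on the table: a plain ring, outside diameter 46 mm, hole 28 mm right through, 15 mm tall (the smallest of the three), about 25 g. Origin: centre of its underside, z up along the hole.
- cap: the feeder's cap, standing on the table: a round aluminium body 44 mm across and 24 mm tall, open underneath with a blind hole 27 mm wide and 18 mm deep for the post, and on top of it a black plastic knob 24 mm in diameter and 26 mm tall (50 mm tall in all), about 120 g. Origin: centre of its underside, z up.
- ink_tin: bystander: round ink tin, 68 mm across, 50 mm tall; origin at the centre of its underside. To be left alone.
- paste_jar: bystander: round white plastic jar, 60 mm across, 70 mm tall; origin at the centre of its underside. To be left alone.
- brayer: bystander: ink roller lying on the table, black rubber roller 80 mm long and 32 mm thick, its wooden handle reaching 150 mm from the roller towards the brayer's -x; origin on the table under the middle of the roller. To be left alone.
Things that resemble listed ones, but are neither listed nor needed, are in the scene too. Several things have the shape of the feeder; the one meant has the colours described above.

How it is judged:
At the end, for the whole second after the job is handed in: Follower within 5 mm of fully home; on it, from the bottom: largest, middle and smallest roll, then the cap, each flat (within 7 degrees), within 8 mm of the post's axis and from 4 mm below to 8 mm above its height in the fully pressed stack; all at rest and released (value of joint follower above 0.045 m and horizontal distance between each of roll_wide, roll_middle, roll_narrow, cap and feeder below 0.008 m and z of roll_wide in the frame of feeder between 0.026 and 0.038 m and angle between each of roll_wide, roll_middle, roll_narrow, cap's own z axis and vertical below 0.12 rad and linear speed of each of roll_wide, roll_middle, roll_narrow, cap below 0.02 m/s and z of roll_middle in the frame of feeder between 0.062 and 0.074 m and z of roll_narrow in the frame of feeder between 0.086 and 0.098 m and z of cap in the frame of feeder between 0.101 and 0.113 m); the robot touches nothing.
It fails at once if the ink tin is pushed away by more than 25 mm (distance of ink_tin from where it was at the start of the episode above 0.025 m).
It fails at once if the jar is pushed away by more than 25 mm (distance of paste_jar from where it was at the start of the episode above 0.025 m).
It fails at once if the ink roller is pushed away by more than 25 mm (distance of brayer from where it was at the start of the episode above 0.025 m).
It also fails if it takes over 120 s, if anything falls off the work surface, if the arm or the gripper's body presses on something with over 40 N, if the wrist force passes 120 N, or if a joint passes its speed limit or range.

ROBOT

A 7-joint arm with a two-finger parallel gripper is mounted at the origin on the work surface. World frame = base frame: x ahead of the robot, y to its left, z up, the work surface at z = 0. Lengths are in m, angles in rad, forces in N, time in s.
With the tool pointing down it reaches from about 0.4 to 0.85 m from the base axis. Payload 10.4 kg.
Tool frame: the origin (TCP) lies on the centre line of the jaws, within the pads' length; the fingertips stand 17 mm ahead of it and the grasp point (between the pads) lies 2 mm behind it; z points along the fingers, y is the line along which they close (so a half turn about z gives the same grasp; the last joint's range is limited). The gripper opens to 85 mm and grips with 20 to 120 N. Pads are 22 mm wide; open, the fingers measure 114 mm over their backs; the gripper's body (76 mm by 85 mm) begins 54 mm behind the grasp point. The pads swing forward as they close: fully open they stand 13 mm farther back than shut.
Start: joints at [-1.214, 0.332, -0.065, 1.46, 0.022, 1.35, -0.088], TCP at [0.232, 0.58, 0.248] pointing down, gripper open.
Joint ranges: [-2.6, 2.6], [-0.5, 2.12], [-1.47, 1.34], [0.16, 2.42], [-1.27, 4.41], [0.06, 2.06], [-2.6, 2.6]. Speed limits (rad/s): [2.22, 2.22, 2.79, 2.79, 3.14, 3.14, 3.14].

INTERFACE

Orientations are given as a unit quaternion [x, y, z, w].
In Python, from workcell import get_obs, optics, job gives the robot as it stands. The module is installed in compiled form; this text tells all that it offers.
- The arm moves only by the tool send_rows, never from a script. Its argument "plan" is a list that holds one entry, the list of rows, each a list of 7 numbers: the turn, a rotation vector about the tool's x, y, z in units of 1.5 rad (1.0 is 1.5 rad), then the shift along the tool's x, y, z in units of 20 cm (1.0 is 20 cm), then the opening, from 0 (shut) to 1 (fully open). A call has 1 to 20 rows; each row shifts and turns the commanded pose from where the row before left it, along the tool's axes as they then stand; what a row does not reach is not made up. A row lasts 1/12 s, in which the tool goes at most 41.7 mm and 7.16 degrees, less where a joint would pass 70% of its speed; a pose out of reach is approached as far as the arm can. A call with a number of a shift or a turn outside -1 to 1 is refused whole. A call with a gripper value outside its range is refused whole. The fingers move at their own pace and stop on an object; "squeeze" is the grip in N (left out, the last holds). Time passes only in rows, so rows that do not move let the fingers close. It gives the time, the measured TCP pose, the force, the opening and the grip force at its end, in the units of the state.
- get_obs(): the state, without advancing time (a new reading comes with each control period).
- optics.camera(name): name is "scene" or "top" or "wrist"; returns the picture (384x512x3 uint8, red, green, blue); there is no depth.
- optics.get_calibration(name): a dict with "intrinsics" (3x3 intrinsics, pixels), "world_from_camera" (4x4, takes a point from camera to world coordinates); the wrist camera has in their place "T_tool_cam" (4x4, takes a point from camera to tool coordinates, whose origin is the TCP and whose axes are the flange's). Camera axes: x right, y up, looking along -z (the intrinsics and any distortion apply to the point x, -y, -z); pixel columns grow to the right and rows downward; lengths in m; the calibration is good to about 2 mm. A picture is of the moment at which its call begins: read the wrist's pose just before it. get_calibration takes no time and is no camera call.
- job.hand_in(): hands the job in; it is judged then, once.
The state is a dict: "clock": time; "joint_pos": joint angles; "joint_velocities": joint speeds; "tau": joint torques, N m; "position": TCP position; "ee_rot": TCP orientation; "ft_force": force on the tool from outside, world axes, zero at the start; "torque": the same for the moment, N m; "grip_width": opening from 0.0 (shut) to 1.0 (fully open); "grasp_force": force on a finger pad.
Only numpy, scipy, OpenCV 4.12 (cv2) and the standard library are available. Lean on these libraries where they do the work, as an engineer would, in place of code of your own. Each camera call takes 0.05 s, during which the arm holds its last target. There are 200 camera calls.

## Working session

There is one attempt and no reset: what is moved stays moved. The work goes in short steps, Python scripts to look and compute and a tool call to move; the robot and the scene stay as the last step left them, time stands still between calls to the robot, and variables do not carry over. Pictures are saved under pics/ and viewed, at most 17 in all, crops included, and the job is handed in when it is done.

Besides the shell and the picture viewer there is one more tool, called after ">>>" as name(argument=value, ...), one argument or row to a line, values as JSON. send_rows: Moves the arm, as the interface text tells. Its arguments: {"type":"object","properties":{"plan":{"type":"array"},"squeeze":{"type":"number"}},"required":["plan"]}

```bash
mkdir -p pics; python3 - <<'E'
from workcell import get_obs, optics
import cv2, numpy as np
np.set_printoptions(precision=4,suppress=True)
o=get_obs()
for k,v in o.items(): print(k,v)
for n in("scene","top"):
    cv2.imwrite(f"pics/{n}0.png",optics.camera(n)[:,:,::-1]); print(optics.get_calibration(n))
print(optics.get_calibration("wrist"))
E
```

```text
clock 0.0
joint_pos [-1.2136  0.3329 -0.0647  1.461   0.0216  1.3499 -0.0885]
joint_velocities [ 0.0017 -0.0008 -0.0008 -0.0008  0.001   0.0015 -0.001 ]
tau [  0.0002 -62.545    0.0493 -39.1607   0.0163   0.0099  -0.    ]
position [0.2316 0.5801 0.2475]
ee_rot [ 0.1888  0.982  -0.0007 -0.0001]
ft_force [-0.1896  0.4752 -0.4384]
torque [-0.0538  0.0165 -0.0096]
grasp_force 0.0
grip_width 1.0013371882470223
{'intrinsics': array([[349.836 ,   0.    , 251.3265],
       [  0.    , 349.836 , 194.9686],
       [  0.    ,   0.    ,   1.    ]]), 'world_from_camera': array([[-0.8569, -0.3487,  0.3798,  0.8957],
       [ 0.5151, -0.6094,  0.6027,  0.4458],
       [ 0.0212,  0.7121,  0.7018,  0.6735],
       [ 0.    ,  0.    ,  0.    ,  1.    ]])}
{'intrinsics': array([[431.8986,   0.    , 259.7186],
       [  0.    , 431.8986, 183.428 ],
       [  0.    ,   0.    ,   1.    ]]), 'world_from_camera': array([[-0.1079,  0.973 , -0.2038,  0.3518],
       [-0.9942, -0.1063,  0.0189, -0.0478],
       [-0.0032,  0.2047,  0.9788,  1.098 ],
       [ 0.    ,  0.    ,  0.    ,  1.    ]])}
{'intrinsics': array([[311.7284,   0.    , 258.6448],
       [  0.    , 311.7284, 190.2643],
       [  0.    ,   0.    ,   1.    ]]), 'T_tool_cam': array([[ 0.0002,  0.9653,  0.2613,  0.0667],
       [ 1.    , -0.0001, -0.0005,  0.0001],
       [-0.0005,  0.2613, -0.9653, -0.1274],
       [ 0.    ,  0.    ,  0.    ,  1.    ]])}
```

View pics/top0.png

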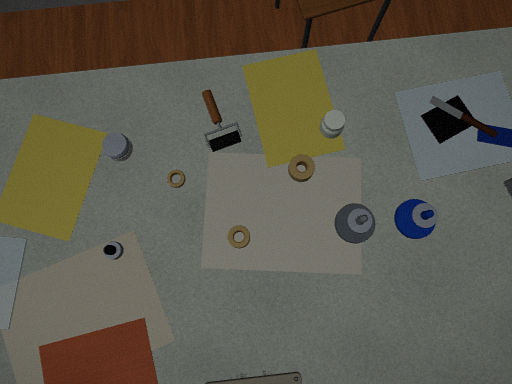

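View pics/scene0.png

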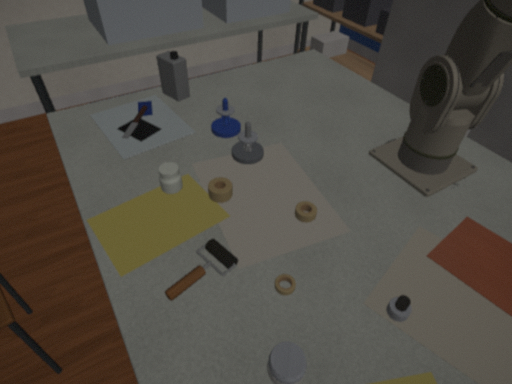

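The top view shows the wide roll near (301,168), the middle one at (238,237), the narrow one at (176,178), the cap at (113,250) and the grey feeder at (355,222). The blue feeder at (415,218) is a decoy. The jar is at (333,123), the brayer at (222,125) and the tin at (117,147).

```bash
cat > h.py <<'E'
import cv2, numpy as np
from workcell import get_obs, optics
from scipy.spatial.transform import Rotation as R
np.set_printoptions(precision=4,suppress=True)
def cam(name):
    c=optics.get_calibration(name)
    if name!="wrist": return c["intrinsics"],c["world_from_camera"]
    o=get_obs(); T=np.eye(4); T[:3,:3]=R.from_quat(o["ee_rot"]).as_matrix(); T[:3,3]=o["position"]
    return c["intrinsics"],T@c["T_tool_cam"]
def ray(K,T,uv):
    d=np.array([(uv[0]-K[0,2])/K[0,0],-(uv[1]-K[1,2])/K[1,1],-1]); return T[:3,3],T[:3,:3]@d
def onplane(K,T,uv,z):
    p,d=ray(K,T,uv); return p+d*(z-p[2])/d[2]
def proj(K,T,P):
    q=T[:3,:3].T@(np.asarray(P)-T[:3,3]); return np.array([K[0,2]-K[0,0]*q[0]/q[2],K[1,2]+K[1,1]*q[1]/q[2]])
E
python3 - <<'E'
from h import *
im=cv2.imread("pics/top0.png"); K,T=cam("top")
hsv=cv2.cvtColor(im,cv2.COLOR_BGR2HSV)
for n,uv in dict(wide=(301,168),mid=(238,237),nar=(176,178),cap=(113,250),feed=(355,222),paper=(280,220),tape=(301,178)).items():
    print(n,uv,hsv[uv[1],uv[0]],[hsv[uv[1],uv[0]+k].tolist() for k in range(2,14,2)],onplane(K,T,uv,0.02))
m=cv2.inRange(hsv,(8,75,60),(24,255,255))
cv2.imwrite("pics/crop.png",np.hstack([cv2.resize(im[140:270,90:390],None,fx=2.6,fy=2.6,interpolation=cv2.INTER_CUBIC)]))
for c in cv2.findContours(m,cv2.RETR_EXTERNAL,cv2.CHAIN_APPROX_NONE)[0]:
    if cv2.contourArea(c)>60: 
        (u,v),r=cv2.minEnclosingCircle(c); print(u,v,r,cv2.contourArea(c),onplane(K,T,(u,v),.02), r*1.09/431.9)
E
```

```text
wide (301, 168) [ 34  18 115] [[30, 18, 113], [15, 45, 101], [16, 126, 89], [22, 118, 104], [19, 110, 107], [21, 115, 104]] [ 0.605  -0.1784  0.02  ]
mid (238, 237) [ 23  29 116] [[23, 26, 120], [30, 24, 119], [15, 97, 95], [21, 122, 107], [22, 119, 107], [30, 25, 110]] [ 0.4468 -0.0003  0.02  ]
nar (176, 178) [ 45  15 105] [[39, 17, 108], [34, 33, 107], [22, 115, 100], [21, 130, 59], [51, 17, 103], [53, 18, 111]] [0.6136 0.1427 0.02  ]
cap (113, 250) [105 170   3] [[0, 0, 0], [105, 20, 102], [117, 22, 106], [120, 41, 50], [19, 25, 82], [26, 32, 112]] [0.4484 0.3102 0.02  ]
feed (355, 222) [110  29 104] [[60, 5, 54], [105, 9, 56], [96, 25, 51], [100, 17, 44], [105, 20, 101], [100, 22, 104]] [ 0.4524 -0.2949  0.02  ]
paper (280, 220) [ 24  21 119] [[30, 20, 117], [25, 28, 120], [23, 19, 118], [28, 27, 115], [25, 26, 117], [26, 16, 111]] [ 0.4777 -0.109   0.02  ]
tape (301, 178) [ 21 106 106] [[22, 111, 106], [22, 124, 97], [18, 116, 44], [21, 59, 69], [27, 21, 119], [23, 20, 114]] [ 0.5789 -0.175   0.02  ]
98.75581359863281 360.8488464355469 62.31430435180664 5648.5 [0.1937 0.3535 0.02  ] 0.15726462547689105
238.41175842285156 236.27450561523438 11.255158424377441 357.5 [ 0.4485 -0.0015  0.02  ] 0.028405007368769192
175.5 178.0 8.732224464416504 209.0 [0.6137 0.144  0.02  ] 0.022037797328580667
300.8399963378906 167.49000549316406 13.926546096801758 501.0 [ 0.6063 -0.1782  0.02  ] 0.035146874844903725
209.5 106.0 16.620868682861328 189.5 [0.7991 0.0411 0.02  ] 0.04194662390441966
442.0 20.0 71.84020233154297 4161.5 [ 0.9804 -0.6194  0.02  ] 0.18130544232781165
345.5 23.5 45.10552978515625 2127.5 [ 0.9991 -0.3528  0.02  ] 0.11383428447747237
330.5 1.0 32.515480041503906 557.0 [ 1.0727 -0.3215  0.02  ] 0.08206036870858824
151.75245666503906 45.49997329711914 155.19371032714844 17760.0 [0.9914 0.1833 0.02  ] 0.3916673865630743
```

View pics/crop.png

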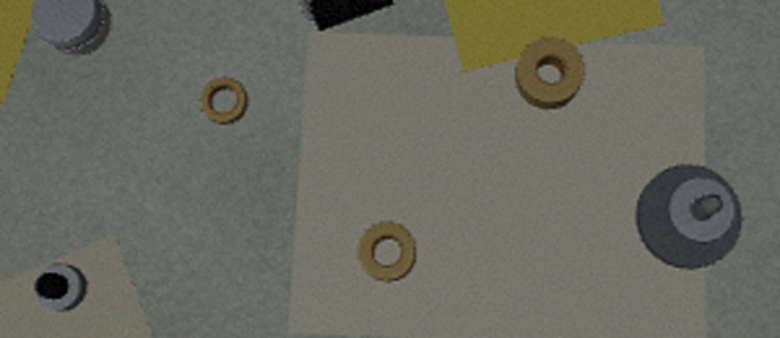

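The crop confirms the three rolls by size: measured radii are 35, 28 and 22 mm against 33, 28 and 23 mm. The wide roll is at about (0.605,-0.178). Next I square the tool to the world axes and fly over to it.

>>> send_rows(
  plan=[
    [[0, 0, 0.0794, 0, 0, 0, 1], [0, 0, 0.0794, 0, 0, 0, 1], [0, 0, 0.0794, 0, 0, 0, 1], [0, 0, 0.0794, 0, 0, 0, 1], [0, 0, 0.0794, 0, 0, 0, 1], [0, 0, 0.0794, 0, 0, 0, 1], [0, 0, 0.0794, 0, 0, 0, 1], [0, 0, 0.0794, 0, 0, 0, 1], [0, 0, 0.0794, 0, 0, 0, 1], [0, 0, 0.0794, 0, 0, 0, 1], [0, 0, 0, 0, 0, 0, 1]],
  ],
)

```text
clock: 1.02
position: [0.2315, 0.5803, 0.2479]
ee_rot: [0.709, 0.705, -0.0, 0.0]
ft_force: [-0.2, 0.3, 0.6]
grip_width: 1.0
grasp_force: 0.0
```

>>> send_rows(
  plan=[
    [[0, 0, 0, -0.1, 0.05, 0, 1], [0, 0, 0, -0.19, 0.09, 0, 1], [0, 0, 0, -0.19, 0.09, 0, 1], [0, 0, 0, -0.19, 0.09, 0, 1], [0, 0, 0, -0.19, 0.09, 0, 1], [0, 0, 0, -0.19, 0.09, 0, 1], [0, 0, 0, -0.19, 0.09, 0, 1], [0, 0, 0, -0.19, 0.09, 0, 1], [0, 0, 0, -0.19, 0.09, 0, 1], [0, 0, 0, -0.19, 0.09, 0, 1], [0, 0, 0, -0.19, 0.09, 0, 1], [0, 0, 0, -0.19, 0.09, 0, 1], [0, 0, 0, -0.19, 0.09, 0, 1], [0, 0, 0, -0.19, 0.09, 0, 1], [0, 0, 0, -0.19, 0.09, 0, 1], [0, 0, 0, -0.19, 0.09, 0, 1], [0, 0, 0, -0.19, 0.09, 0, 1], [0, 0, 0, -0.19, 0.09, 0, 1], [0, 0, 0, -0.19, 0.09, 0, 1], [0, 0, 0, -0.1, 0.05, 0, 1]],
  ],
)

```text
clock: 2.68
position: [0.5732, -0.1421, 0.2481]
ee_rot: [0.707, 0.708, -0.001, 0.001]
ft_force: [-0.9, 0.3, -0.4]
grip_width: 0.997
grasp_force: 0.0
```

```bash
cat >> h.py <<'E'
def rolls(z,im=None,K=None,T=None):
    "tape-coloured blobs in the wrist view: outer and hole ellipse centres cast on plane z"
    if im is None:
        K,T=cam("wrist"); im=optics.camera("wrist")[:,:,::-1].copy()
    hsv=cv2.cvtColor(im,cv2.COLOR_BGR2HSV); m=cv2.inRange(hsv,(8,75,20),(26,255,255))
    m=cv2.morphologyEx(m,cv2.MORPH_OPEN,np.ones((3,3)))
    cs,h=cv2.findContours(m,cv2.RETR_CCOMP,cv2.CHAIN_APPROX_NONE)
    for c,hh in zip(cs,h[0] if h is not None else []):
        if cv2.contourArea(c)>300:
            e=cv2.fitEllipse(c); p=onplane(K,T,e[0],z)
            sc=np.linalg.norm(p-T[:3,3])/K[0,0]
            print("hole" if hh[3]>=0 else "outer",np.array(e[0]),np.array(e[1])*sc,p)
    return im
E
python3 - <<'E'
from h import *
im=rolls(0.036); cv2.imwrite("pics/w1.png",im)
E
```

```text
outer [285.4609 196.4695] [0.0646 0.0679] [ 0.6032 -0.1752  0.036 ]
outer [138.1617  31.6442] [0.0619 0.0754] [ 0.4531 -0.0052  0.036 ]
hole [139.6218  33.1687] [0.0222 0.0305] [ 0.4544 -0.0066  0.036 ]
outer [448.2823   6.8518] [0.0198 0.1047] [0.7569 0.0172 0.036 ]
```

View pics/w1.png

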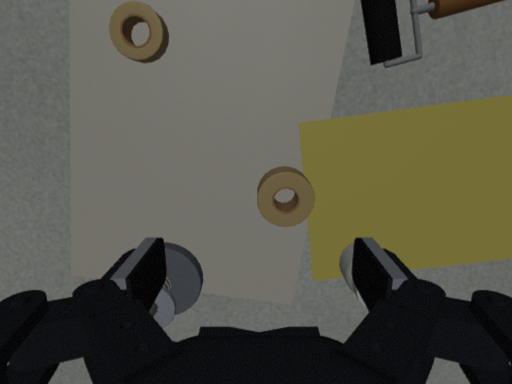

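The wrist view shows the wide roll at (286,197), the middle one at (138,32), the feeder partly hidden under the left finger and the jar behind the right finger.

>>> send_rows(
  plan=[
    [[0, 0, 0, -0.036, 0.031, 0.118, 1], [0, 0, 0, -0.036, 0.031, 0.118, 1], [0, 0, 0, -0.036, 0.031, 0.118, 1], [0, 0, 0, -0.036, 0.031, 0.118, 1], [0, 0, 0, -0.036, 0.031, 0.118, 1], [0, 0, 0, 0, 0, 0, 1], [0, 0, 0, 0, 0, 0, 1]],
  ],
)

```text
clock: 3.32
position: [0.6029, -0.1733, 0.1293]
ee_rot: [0.706, 0.708, -0.001, -0.001]
ft_force: [0.6, 0.0, 0.7]
grip_width: 0.999
grasp_force: 0.0
```

```bash
python3 - <<'E'
from h import *
im=rolls(0.036); cv2.imwrite("pics/w2.png",im); print(get_obs()["position"])
K,T=cam("top"); print("jar",onplane(K,T,(334,119),.07))
im=cv2.imread("pics/top0.png")
# feeder: light follower disc and dark base; grey blob
g=cv2.cvtColor(im,cv2.COLOR_BGR2HSV); x0,y0=325,190
m=(cv2.inRange(g,(85,8,30),(135,70,140)))[y0:255,x0:385]
m=cv2.morphologyEx(m,cv2.MORPH_OPEN,np.ones((3,3)))
for c in cv2.findContours(m,cv2.RETR_EXTERNAL,cv2.CHAIN_APPROX_NONE)[0]:
    if cv2.contourArea(c)>200:
        e=cv2.fitEllipse(c); p=onplane(K,T,(e[0][0]+x0,e[0][1]+y0),.02); print("base",e,p,np.array(e[1])*np.linalg.norm(p-T[:3,3])/K[0,0])
v=g[y0:255,x0:385,2]
m=((v>85)&(v<140)&(m>0)).astype(np.uint8)
for c in cv2.findContours(m,cv2.RETR_EXTERNAL,cv2.CHAIN_APPROX_NONE)[0]:
    if cv2.contourArea(c)>100:
        e=cv2.minEnclosingCircle(c);
        for z in(.08,.065): print("follower",e,onplane(K,T,(e[0][0]+x0,e[0][1]+y0),z))
print("tip", onplane(K,T,(90+717/2.6,140+200/2.6),.115))
E
```

```text
outer [260.7177 201.9439] [0.0648 0.0659] [ 0.6037 -0.1755  0.036 ]
hole [260.0012 198.8797] [0.016  0.0231] [ 0.6032 -0.1732  0.036 ]
[ 0.6037 -0.1733  0.1308]
jar [ 0.7097 -0.2707  0.07  ]
base ((29.67709732055664, 32.90623092651367), (38.27641677856445, 39.310516357421875), 111.97366333007812) [ 0.4502 -0.2938  0.02  ] [0.0984 0.101 ]
follower ((34.65306091308594, 30.316326141357422), 12.42686653137207) [ 0.4495 -0.2927  0.08  ]
follower ((34.65306091308594, 30.316326141357422), 12.42686653137207) [ 0.451  -0.2963  0.065 ]
tip [ 0.4523 -0.2994  0.115 ]
```

View pics/w2.png

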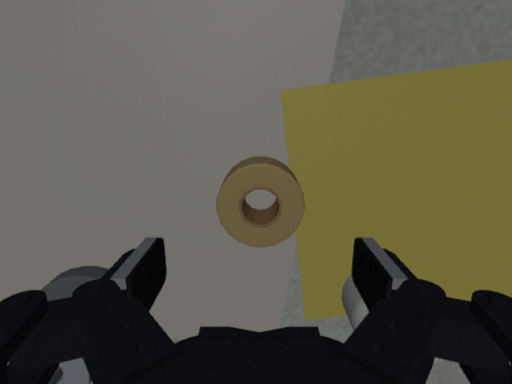

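The wide roll's top face is centred near (260,203), almost under the jaws. I descend and grip it high.

>>> send_rows(
  plan=[
    [[0, 0, 0, -0.0175, 0, 0.08, 1], [0, 0, 0, 0, 0, 0.1, 1], [0, 0, 0, 0, 0, 0.1, 1], [0, 0, 0, 0, 0, 0.1, 1], [0, 0, 0, 0, 0, 0.08, 1], [0, 0, 0, 0, 0, 0.05, 1], [0, 0, 0, 0, 0, 0, 1], [0, 0, 0, 0, 0, 0, 0.6], [0, 0, 0, 0, 0, 0, 0.6], [0, 0, 0, 0, 0, 0, 0.6], [0, 0, 0, 0, 0, 0, 0.6], [0, 0, 0, 0, 0, 0, 0.6], [0, 0, 0, 0, 0, 0, 0.6]],
  ],
  squeeze=40,
)

```text
clock: 4.45
position: [0.6048, -0.1769, 0.0306]
ee_rot: [0.707, 0.707, 0.001, 0.001]
ft_force: [-1.8, 1.8, 5.9]
grip_width: 0.756
grasp_force: 43.4
```

>>> send_rows(
  plan=[
    [[0, 0, 0, 0, 0, -0.06, 0.6], [0, 0, 0, 0, 0, -0.15, 0.6], [0, 0, 0, 0, 0, -0.17, 0.6], [0, 0, 0, 0, 0, -0.17, 0.6], [0, 0, 0, 0, 0, -0.17, 0.6], [0, 0, 0, 0, 0, -0.17, 0.6], [0, 0, 0, -0.13, -0.1, 0, 0.6], [0, 0, 0, -0.13, -0.1, 0, 0.6], [0, 0, 0, -0.13, -0.1, 0, 0.6], [0, 0, 0, -0.13, -0.1, 0, 0.6], [0, 0, 0, -0.13, -0.1, 0, 0.6], [0, 0, 0, -0.13, -0.1, 0, 0.6], [0, 0, 0, -0.13, -0.1, 0, 0.6], [0, 0, 0, -0.13, -0.07, 0, 0.6], [0, 0, 0, 0, 0, 0, 0.6], [0, 0, 0, 0, 0, 0, 0.6]],
  ],
)

```text
clock: 5.78
position: [0.4482, -0.3869, 0.2079]
ee_rot: [0.709, 0.706, 0.0, 0.001]
ft_force: [1.0, -0.1, -0.8]
grip_width: 0.753
grasp_force: 44.9
```

```bash
python3 - <<'E'
from h import *
im=rolls(get_obs()["position"][2]+.006); cv2.imwrite("pics/w3.png",im); print(get_obs()["position"])
K,T=cam("wrist"); print(proj(K,T,(.4505,-.2945,.117)),proj(K,T,(.4505,-.2945,.02)))
E
```

```text
outer [258.5171 257.4672] [0.0652 0.0662] [ 0.4476 -0.3831  0.2139]
hole [258.4422 250.3846] [0.0087 0.0179] [ 0.4476 -0.3798  0.2139]
[ 0.4495 -0.3853  0.2075]
[260.5218  67.3135] [259.7657  79.4785]
```

View pics/w3.png

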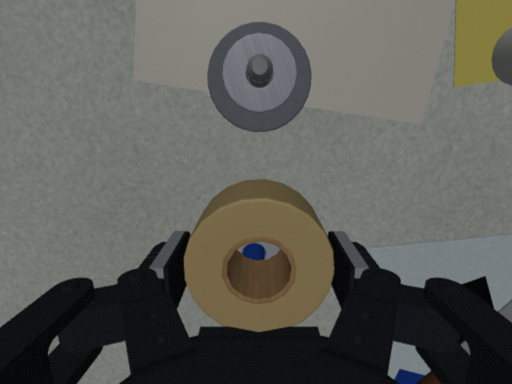

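The held roll is centred between the pads and level. The feeder's base centre is at about (259,77) and the post tip at about (259,64). I segment these for a relative offset.

```bash
python3 - <<'E'
from h import *
im=cv2.imread("pics/w3.png"); K,T=cam("wrist")
g=cv2.cvtColor(im,cv2.COLOR_BGR2HSV)[:150,180:340]
print(g[70,30:130:4].tolist())
m=cv2.inRange(g,(85,15,25),(135,90,170)); m=cv2.morphologyEx(m,cv2.MORPH_OPEN,np.ones((3,3)))
c=max(cv2.findContours(m,cv2.RETR_EXTERNAL,cv2.CHAIN_APPROX_NONE)[0],key=cv2.contourArea)
e=cv2.fitEllipse(cv2.convexHull(c)); uv=(e[0][0]+180,e[0][1]); print(uv,e[1],onplane(K,T,uv,.02)); p=onplane(K,T,uv,.02)
print(np.array(e[1])*abs(((p-T[:3,3])@T[:3,2]))/K[0,0])
# follower disc: bright inside base
f=((g[:,:,2]>110)&(cv2.drawContours(np.zeros_like(m),[cv2.convexHull(c)],-1,255,-1)>0)).astype(np.uint8)
c=max(cv2.findContours(f,cv2.RETR_EXTERNAL,cv2.CHAIN_APPROX_NONE)[0],key=cv2.contourArea); e=cv2.fitEllipse(cv2.convexHull(c)); uv=(e[0][0]+180,e[0][1]); print("fol",uv,e[1])
for z in(.065,.072,.08):
    p=onplane(K,T,uv,z); print(z,p,np.array(e[1])*abs(((p-T[:3,3])@T[:3,2]))/K[0,0])
print("tip",onplane(K,T,(259.5,63),.116), get_obs()["position"])
cv2.imwrite("pics/f3.png",cv2.resize(im[0:150,180:340],None,fx=4,fy=4,interpolation=cv2.INTER_CUBIC))
E
```

```text
[[102, 33, 78], [103, 29, 78], [105, 26, 78], [105, 29, 88], [111, 21, 120], [111, 21, 121], [111, 21, 124], [109, 23, 124], [111, 20, 127], [108, 15, 84], [100, 12, 65], [100, 8, 102], [105, 10, 100], [102, 13, 99], [90, 7, 70], [105, 10, 52], [111, 21, 120], [108, 21, 123], [110, 25, 122], [108, 21, 120], [109, 23, 120], [108, 21, 121], [107, 29, 79], [108, 32, 80], [105, 31, 81]]
(258.9955596923828, 76.47882080078125) (102.67427062988281, 108.9649658203125) [ 0.4498 -0.2918  0.02  ]
[0.0978 0.1038]
fol (258.99781799316406, 71.4104995727539) (72.76640319824219, 77.30594635009766)
0.065 [ 0.4496 -0.2918  0.065 ] [0.0592 0.0629]
0.072 [ 0.4496 -0.2925  0.072 ] [0.0576 0.0612]
0.08 [ 0.4496 -0.2933  0.08  ] [0.0559 0.0594]
tip [ 0.4498 -0.2917  0.116 ] [ 0.4495 -0.3853  0.2075]
```

View pics/f3.png

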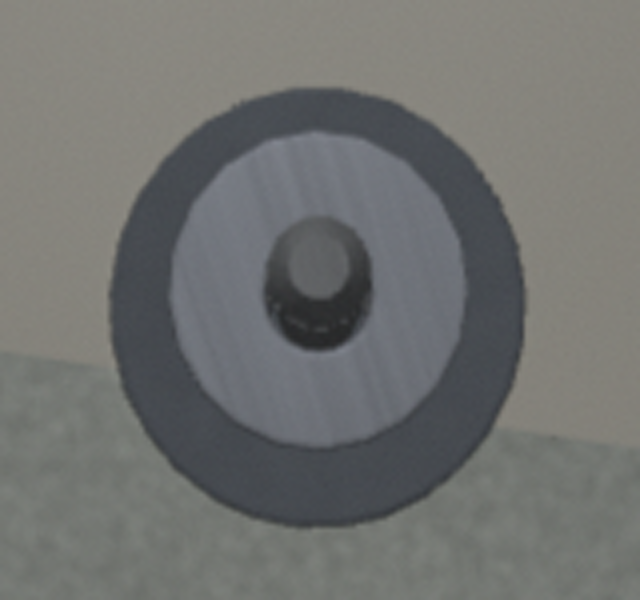

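>>> send_rows(
  plan=[
    [[0, 0, 0, 0.06, 0.002, 0, 0.6], [0, 0, 0, 0.115, 0.002, 0, 0.6], [0, 0, 0, 0.115, 0.001, 0, 0.6], [0, 0, 0, 0.115, 0, 0, 0.6], [0, 0, 0, 0.05, 0, 0, 0.6], [0, 0, 0, 0, 0, 0, 0.6], [0, 0, 0, 0, 0, 0.05, 0.6], [0, 0, 0, 0, 0, 0.1, 0.6], [0, 0, 0, 0, 0, 0.1, 0.6], [0, 0, 0, 0, 0, 0.05, 0.6], [0, 0, 0, 0, 0, 0.05, 0.6], [0, 0, 0, 0, 0, 0.05, 0.6], [0, 0, 0, 0, 0, 0, 0.6]],
  ],
)

```text
clock: 6.92
position: [0.45, -0.2937, 0.1246]
ee_rot: [0.707, 0.707, -0.001, -0.001]
ft_force: [-0.4, 0.3, -1.3]
grip_width: 0.759
grasp_force: 44.9
```

>>> send_rows(
  plan=[
    [[0, 0, 0, 0, 0, 0.03, 0.6], [0, 0, 0, 0, 0, 0.03, 0.6], [0, 0, 0, 0, 0, 0.03, 0.6], [0, 0, 0, 0, 0, 0.03, 0.6], [0, 0, 0, 0, 0, 0.03, 0.6], [0, 0, 0, 0, 0, 0.03, 0.6], [0, 0, 0, 0, 0, 0.03, 0.6], [0, 0, 0, 0, 0, 0.03, 0.6], [0, 0, 0, 0, 0, 0, 0.6]],
  ],
)

```text
clock: 7.67
position: [0.4507, -0.2938, 0.0775]
ee_rot: [0.707, 0.707, -0.0, -0.0]
ft_force: [0.2, -0.6, -1.4]
grip_width: 0.759
grasp_force: 44.9
```

```bash
python3 - <<'E'
from h import *
o=get_obs();print(o["position"],o["ft_force"]); im=rolls(o["position"][2]+.006); cv2.imwrite("pics/w4.png",im)
E
```

```text
[ 0.4507 -0.2938  0.0775] [ 0.237  -0.6468 -1.3763]
outer [258.5401 254.7991] [0.0631 0.0641] [ 0.4502 -0.2887  0.0835]
```

View pics/w4.png

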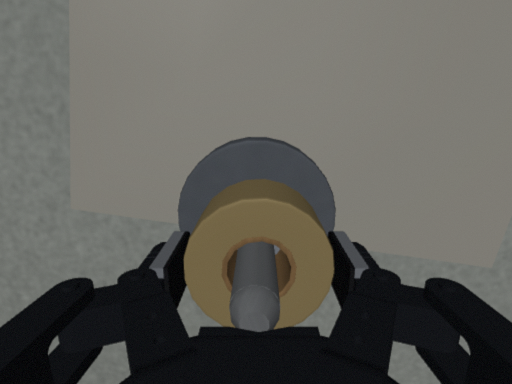

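The post shows through the hole, and the roll is threaded on it. I release and lift.

>>> send_rows(
  plan=[
    [[0, 0, 0, 0, 0, 0, 0.85], [0, 0, 0, 0, 0, 0, 1], [0, 0, 0, 0, 0, 0, 1], [0, 0, 0, 0, 0, 0, 1], [0, 0, 0, 0, 0, 0, 1], [0, 0, 0, 0, 0, -0.05, 1], [0, 0, 0, 0, 0, -0.1, 1], [0, 0, 0, 0, 0, -0.15, 1], [0, 0, 0, 0, 0, -0.15, 1], [0, 0, 0, 0, 0, -0.15, 1], [0, 0, 0, 0, 0, -0.1, 1], [0, 0, 0, 0.05, 0, 0, 1], [0, 0, 0, 0.15, 0, 0, 1], [0, 0, 0, 0.18, 0, 0, 1], [0, 0, 0, 0.18, 0, 0, 1], [0, 0, 0, 0.18, 0, 0, 1], [0, 0, 0, 0.18, 0, 0, 1], [0, 0, 0, 0.18, 0, 0, 1], [0, 0, 0, 0.18, 0, 0, 1], [0, 0, 0, 0.1, 0, 0, 1]],
  ],
)

```text
clock: 9.38
position: [0.4505, -0.0141, 0.2192]
ee_rot: [0.706, 0.708, 0.001, -0.0]
ft_force: [-0.4, 0.6, 0.8]
grip_width: 1.0
grasp_force: 0.0
```

```bash
python3 - <<'E'
from h import *
o=get_obs();print(o["position"],o["grip_width"]); im=rolls(.024); cv2.imwrite("pics/w5.png",im)
K,T=cam("top"); im=optics.camera("top")[:,:,::-1].copy()
cv2.imwrite("pics/t5.png",np.vstack([cv2.resize(im[170:270,180:400],None,fx=3,fy=3,interpolation=cv2.INTER_CUBIC)]))
rolls(.08,im,K,T)
K,T=cam("scene"); im=optics.camera("scene")[:,:,::-1].copy()
cv2.imwrite("pics/s5.png",cv2.resize(im[90:240,180:340],None,fx=4,fy=4,interpolation=cv2.INTER_CUBIC))
E
```

```text
[ 0.4505 -0.0141  0.2192] 0.9998761796517883
outer [255.3836 158.9927] [0.0536 0.0549] [ 0.4468 -0.0008  0.024 ]
hole [255.4035 158.0795] [0.0243 0.0276] [0.4468 0.0001 0.024 ]
outer [427.2277  13.7139] [0.0425 0.0615] [0.6066 0.136  0.024 ]
outer [ 71.435  350.7827] [0.075 0.116] [0.2302 0.3912 0.08  ]
outer [359.3898 219.6887] [0.0657 0.0715] [ 0.4511 -0.2923  0.08  ]
outer [433.9328  17.4468] [0.1111 0.5219] [ 0.9551 -0.5681  0.08  ]
outer [137.1478  33.9293] [0.1876 1.375 ] [0.9929 0.2063 0.08  ]
```

View pics/s5.png

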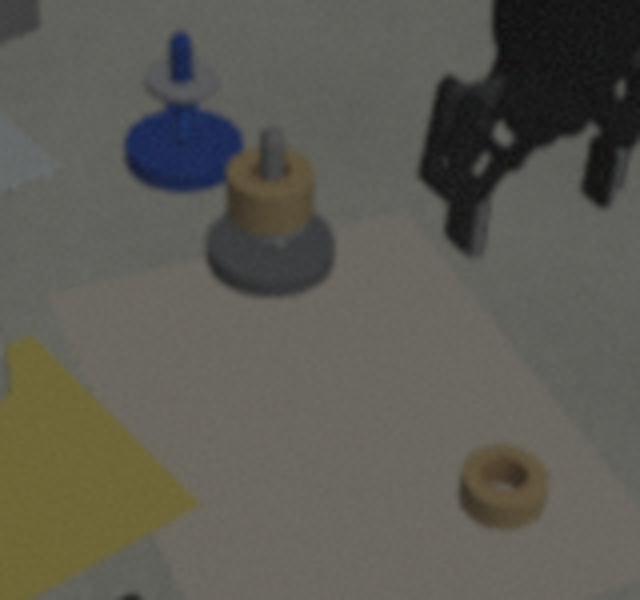

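The wide roll sits level on the follower, pressed partway, with the post protruding above it. The middle roll is at (0.447,-0.001), and I pick it next.

>>> send_rows(
  plan=[
    [[0, 0, 0, 0.062, -0.018, 0.05, 1], [0, 0, 0, 0, 0, 0.15, 1], [0, 0, 0, 0, 0, 0.18, 1], [0, 0, 0, 0, 0, 0.18, 1], [0, 0, 0, 0, 0, 0.18, 1], [0, 0, 0, 0, 0, 0.14, 1], [0, 0, 0, 0, 0, 0.07, 1], [0, 0, 0, 0, 0, 0.035, 1], [0, 0, 0, 0, 0, 0, 1], [0, 0, 0, 0, 0, 0, 0.5], [0, 0, 0, 0, 0, 0, 0.5], [0, 0, 0, 0, 0, 0, 0.5], [0, 0, 0, 0, 0, 0, 0.5], [0, 0, 0, 0, 0, 0, 0.5], [0, 0, 0, 0, 0, 0, 0.5]],
  ],
  squeeze=40,
)

```text
clock: 10.78
position: [0.4483, -0.0055, 0.023]
ee_rot: [0.707, 0.707, 0.001, 0.0]
ft_force: [-4.0, -1.3, 12.6]
grip_width: 0.641
grasp_force: 39.6
```

>>> send_rows(
  plan=[
    [[0, 0, 0, 0, 0, -0.05, 0.5], [0, 0, 0, 0, 0, -0.15, 0.5], [0, 0, 0, 0, 0, -0.18, 0.5], [0, 0, 0, 0, 0, -0.18, 0.5], [0, 0, 0, 0, 0, -0.18, 0.5], [0, 0, 0, 0, 0, -0.16, 0.5], [0, 0, 0, -0.1, 0, 0, 0.5], [0, 0, 0, -0.17, 0, 0, 0.5], [0, 0, 0, -0.17, 0, 0, 0.5], [0, 0, 0, -0.17, 0, 0, 0.5], [0, 0, 0, -0.17, 0, 0, 0.5], [0, 0, 0, -0.17, 0, 0, 0.5], [0, 0, 0, -0.17, 0, 0, 0.5], [0, 0, 0, -0.17, 0, 0, 0.5], [0, 0, 0, -0.1, 0, 0, 0.5], [0, 0, 0, -0.05, 0, 0, 0.5], [0, 0, 0, 0, 0, 0, 0.5], [0, 0, 0, 0, 0, 0, 0.5]],
  ],
)

```text
clock: 12.28
position: [0.4469, -0.2937, 0.2019]
ee_rot: [0.708, 0.707, 0.0, 0.0]
ft_force: [-0.5, 0.8, -1.4]
grip_width: 0.633
grasp_force: 42.6
```

```bash
python3 - <<'E'
from h import *
o=get_obs();print(o["position"],o["grip_width"],o["ft_force"]); im=rolls(o["position"][2]+.001); cv2.imwrite("pics/w6.png",im)
E
```

```text
[ 0.4469 -0.2937  0.2019] 0.6328105375213551 [-0.4587  0.8169 -1.3695]
outer [259.3707 233.7993] [0.0525 0.0696] [ 0.4467 -0.2811  0.2029]
hole [258.4412 241.7449] [0.0141 0.0232] [ 0.4463 -0.2848  0.2029]
```

View pics/w6.png

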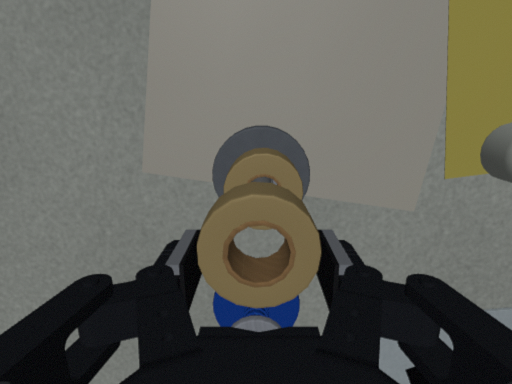

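The middle roll is held with its top face centred near (259,246), so it sits about 5 mm ahead of the post axis in y. I correct for that and lower it.

>>> send_rows(
  plan=[
    [[0, 0, 0, -0.025, 0.015, 0, 0.5], [0, 0, 0, 0, 0, 0.05, 0.5], [0, 0, 0, 0, 0, 0.1, 0.5], [0, 0, 0, 0, 0, 0.07, 0.5], [0, 0, 0, 0, 0, 0.05, 0.5], [0, 0, 0, 0, 0, 0.05, 0.5], [0, 0, 0, 0, 0, 0.04, 0.5], [0, 0, 0, 0, 0, 0, 0.5]],
  ],
)

```text
clock: 13.0
position: [0.4496, -0.2979, 0.1277]
ee_rot: [0.707, 0.707, -0.0, -0.001]
ft_force: [-0.7, -0.2, -0.9]
grip_width: 0.642
grasp_force: 42.6
```

>>> send_rows(
  plan=[
    [[0, 0, 0, 0, 0, 0.03, 0.5], [0, 0, 0, 0, 0, 0.03, 0.5], [0, 0, 0, 0, 0, 0.03, 0.5], [0, 0, 0, 0, 0, 0.03, 0.5], [0, 0, 0, 0, 0, 0.03, 0.5]],
  ],
)

```text
clock: 13.42
position: [0.4504, -0.2985, 0.0991]
ee_rot: [0.707, 0.707, 0.0, 0.0]
ft_force: [-0.5, 1.3, 6.3]
grip_width: 0.639
grasp_force: 43.1
```

>>> send_rows(
  plan=[
    [[0, 0, 0, 0, 0, 0.02, 0.5], [0, 0, 0, 0, 0, 0.015, 0.5], [0, 0, 0, 0, 0, 0.01, 0.5], [0, 0, 0, 0, 0, 0, 0.5]],
  ],
)

```text
clock: 13.75
position: [0.4503, -0.2984, 0.09]
ee_rot: [0.707, 0.707, 0.0, 0.0]
ft_force: [-0.1, 0.7, 0.0]
grip_width: 0.644
grasp_force: 42.6
```

>>> send_rows(
  plan=[
    [[0, 0, 0, 0, 0, 0, 0.8], [0, 0, 0, 0, 0, 0, 1], [0, 0, 0, 0, 0, 0, 1], [0, 0, 0, 0, 0, 0, 1], [0, 0, 0, 0, 0, -0.05, 1], [0, 0, 0, 0, 0, -0.15, 1], [0, 0, 0, 0, 0, -0.15, 1], [0, 0, 0, 0, 0, -0.15, 1], [0, 0, 0, 0, 0, -0.15, 1], [0, 0, 0, 0.1, 0.04, 0, 1], [0, 0, 0, 0.17, 0.06, 0, 1], [0, 0, 0, 0.18, 0.07, 0, 1], [0, 0, 0, 0.18, 0.07, 0, 1], [0, 0, 0, 0.18, 0.07, 0, 1], [0, 0, 0, 0.18, 0.07, 0, 1], [0, 0, 0, 0.18, 0.07, 0, 1], [0, 0, 0, 0.18, 0.07, 0, 1], [0, 0, 0, 0.18, 0.07, 0, 1], [0, 0, 0, 0.18, 0.07, 0, 1], [0, 0, 0, 0.18, 0.07, 0, 1]],
  ],
)

```text
clock: 15.42
position: [0.5966, 0.0814, 0.2212]
ee_rot: [0.707, 0.707, 0.0, 0.0]
ft_force: [1.3, -0.7, -0.2]
grip_width: 0.998
grasp_force: 0.0
```

>>> send_rows(
  plan=[
    [[0, 0, 0, 0.17, 0.05, 0.1, 1], [0, 0, 0, 0.1, 0.02, 0.15, 1], [0, 0, 0, 0.05, 0, 0.15, 1], [0, 0, 0, 0, 0, 0, 1], [0, 0, 0, 0, 0, 0, 1]],
  ],
)

```text
clock: 15.83
position: [0.6094, 0.1432, 0.1401]
ee_rot: [0.707, 0.707, -0.001, -0.0]
ft_force: [0.2, -1.9, 0.9]
grip_width: 0.997
grasp_force: 0.0
```

```bash
python3 - <<'E'
from h import *
o=get_obs();print(o["position"],o["grip_width"]); im=rolls(.015); cv2.imwrite("pics/w7.png",im)
K,T=cam("top"); rolls(.09,optics.camera("top")[:,:,::-1].copy(),K,T)
im=optics.camera("scene")[:,:,::-1].copy()
cv2.imwrite("pics/sw7.png",np.hstack([cv2.resize(im[90:240,180:340],(400,375),interpolation=cv2.INTER_CUBIC),cv2.resize(cv2.imread("pics/w7.png"),(400,375))]))
E
```

```text
[0.6094 0.1432 0.1401] 0.996681025455788
outer [483.6211 289.3126] [0.0224 0.0862] [0.815  0.0473 0.015 ]
outer [264.664  184.6642] [0.0437 0.0443] [0.6137 0.146  0.015 ]
hole [264.5129 183.9599] [0.0236 0.027 ] [0.6136 0.1466 0.015 ]
outer [358.0829 220.4276] [0.0643 0.07  ] [ 0.4487 -0.2866  0.09  ]
outer [433.8925  17.4471] [0.11   0.5169] [ 0.9491 -0.5629  0.09  ]
outer [137.0506  33.944 ] [0.1858 1.3612] [0.9865 0.2041 0.09  ]
```

View pics/sw7.png

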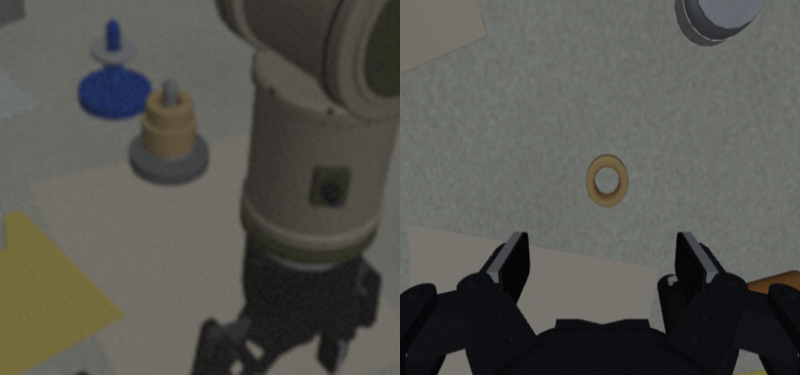

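The middle roll sits on the wide one, and the narrow roll is at (0.6137,0.146). I descend on it.

>>> send_rows(
  plan=[
    [[0, 0, 0, 0.013, 0.021, 0.05, 1], [0, 0, 0, 0, 0, 0.13, 1], [0, 0, 0, 0, 0, 0.15, 1], [0, 0, 0, 0, 0, 0.12, 1], [0, 0, 0, 0, 0, 0.08, 1], [0, 0, 0, 0, 0, 0.05, 1], [0, 0, 0, 0, 0, 0.025, 0.8], [0, 0, 0, 0, 0, 0, 0.7], [0, 0, 0, 0, 0, 0, 0.4], [0, 0, 0, 0, 0, 0, 0.4], [0, 0, 0, 0, 0, 0, 0.4], [0, 0, 0, 0, 0, 0, 0.4], [0, 0, 0, 0, 0, 0, 0.4], [0, 0, 0, 0, 0, 0, 0.4]],
  ],
  squeeze=35,
)

```text
clock: 17.15
position: [0.6155, 0.1463, 0.0209]
ee_rot: [0.707, 0.707, 0.001, 0.001]
ft_force: [-1.1, -0.6, 6.9]
grip_width: 0.508
grasp_force: 36.3
```

>>> send_rows(
  plan=[
    [[0, 0, 0, 0, 0, -0.05, 0.4], [0, 0, 0, 0, 0, -0.15, 0.4], [0, 0, 0, 0, 0, -0.2, 0.4], [0, 0, 0, 0, 0, -0.2, 0.4], [0, 0, 0, 0, 0, -0.2, 0.4], [0, 0, 0, 0, 0, -0.15, 0.4], [0, 0, 0, -0.1, -0.04, 0, 0.4], [0, 0, 0, -0.18, -0.07, 0, 0.4], [0, 0, 0, -0.18, -0.07, 0, 0.4], [0, 0, 0, -0.18, -0.07, 0, 0.4], [0, 0, 0, -0.18, -0.07, 0, 0.4], [0, 0, 0, -0.18, -0.07, 0, 0.4], [0, 0, 0, -0.18, -0.07, 0, 0.4], [0, 0, 0, -0.18, -0.07, 0, 0.4], [0, 0, 0, -0.18, -0.07, 0, 0.4], [0, 0, 0, -0.18, -0.07, 0, 0.4], [0, 0, 0, -0.18, -0.07, 0, 0.4], [0, 0, 0, -0.18, -0.07, 0, 0.4], [0, 0, 0, -0.12, -0.02, 0, 0.4], [0, 0, 0, 0, 0, 0, 0.4]],
  ],
)

```text
clock: 18.82
position: [0.4456, -0.2994, 0.2105]
ee_rot: [0.71, 0.704, -0.0, 0.001]
ft_force: [-0.8, 0.2, -0.3]
grip_width: 0.509
grasp_force: 35.8
```

```bash
python3 - <<'E'
from h import *
optics.camera("wrist"); optics.camera("wrist")
o=get_obs();print(o["position"],o["grip_width"],o["ft_force"]); im=rolls(o["position"][2]-.006); cv2.imwrite("pics/w8.png",im)
E
```

```text
[ 0.4478 -0.2948  0.2098] 0.5084807736959857 [ 0.7413 -0.0103  0.3815]
outer [259.5057 227.8575] [0.0418 0.0748] [ 0.4477 -0.2822  0.2038]
hole [258.5552 249.1958] [0.0188 0.0252] [ 0.4472 -0.2929  0.2038]
hole [260.8171 189.6007] [0.0121 0.0149] [ 0.4483 -0.2641  0.2038]
```

View pics/w8.png

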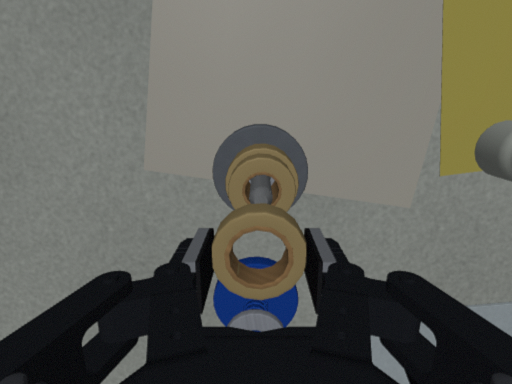

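The narrow roll is held level with its centre near (259,254). I shift it slightly, lower it and press.

>>> send_rows(
  plan=[
    [[0, 0, 0, 0.012, 0.011, 0, 0.4], [0, 0, 0, 0, 0, 0.05, 0.4], [0, 0, 0, 0, 0, 0.1, 0.4], [0, 0, 0, 0, 0, 0.1, 0.4], [0, 0, 0, 0, 0, 0.08, 0.4], [0, 0, 0, 0, 0, 0.04, 0.4], [0, 0, 0, 0, 0, 0.03, 0.4], [0, 0, 0, 0, 0, 0, 0.4]],
  ],
)

```text
clock: 19.63
position: [0.4504, -0.2907, 0.1283]
ee_rot: [0.707, 0.707, -0.0, -0.001]
ft_force: [-0.2, -0.3, -0.5]
grip_width: 0.51
grasp_force: 35.8
```

>>> send_rows(
  plan=[
    [[0, 0, 0, 0, 0, 0.025, 0.4], [0, 0, 0, 0, 0, 0.025, 0.4], [0, 0, 0, 0, 0, 0.02, 0.4], [0, 0, 0, 0, 0, 0.015, 0.4], [0, 0, 0, 0, 0, 0, 0.4]],
  ],
)

```text
clock: 20.05
position: [0.4504, -0.2913, 0.1118]
ee_rot: [0.707, 0.707, -0.0, -0.0]
ft_force: [-0.1, 0.4, -0.9]
grip_width: 0.511
grasp_force: 35.8
```

>>> send_rows(
  plan=[
    [[0, 0, 0, 0, 0, 0, 0.7], [0, 0, 0, 0, 0, 0, 1], [0, 0, 0, 0, 0, 0, 1], [0, 0, 0, 0, 0, 0, 1], [0, 0, 0, 0, 0, -0.05, 1], [0, 0, 0, 0, 0, -0.15, 1], [0, 0, 0, 0, 0, -0.2, 1], [0, 0, 0, 0, 0, -0.2, 1], [0, 0, 0, 0.1, 0, 0, 1], [0, 0, 0, 0.18, 0, 0, 1], [0, 0, 0, 0.19, 0, 0, 1], [0, 0, 0, 0.19, 0, 0, 1], [0, 0, 0, 0.19, 0, 0, 1], [0, 0, 0, 0.19, 0, 0, 1], [0, 0, 0, 0.19, 0, 0, 1], [0, 0, 0, 0.19, 0, 0, 1], [0, 0, 0, 0.19, 0, 0, 1], [0, 0, 0, 0.19, 0, 0, 1], [0, 0, 0, 0.19, 0, 0, 1], [0, 0, 0, 0.19, 0, 0, 1]],
  ],
)

```text
clock: 21.72
position: [0.4504, 0.1462, 0.2333]
ee_rot: [0.707, 0.707, 0.001, 0.0]
ft_force: [1.0, -0.7, 0.2]
grip_width: 0.997
grasp_force: 0.0
```

>>> send_rows(
  plan=[
    [[0, 0, 0, 0.19, 0, 0, 1], [0, 0, 0, 0.19, 0, 0, 1], [0, 0, 0, 0.19, 0, 0, 1], [0, 0, 0, 0.1, 0, 0, 1], [0, 0, 0, 0.05, 0, 0, 1], [0, 0, 0, 0, 0, 0, 1], [0, 0, 0, 0, 0, 0, 1]],
  ],
)

```text
clock: 22.3
position: [0.451, 0.2875, 0.2327]
ee_rot: [0.707, 0.707, -0.0, 0.0]
ft_force: [-0.4, -1.5, 0.2]
grip_width: 1.006
grasp_force: 0.0
```

```bash
python3 - <<'E'
from h import *
o=get_obs();print(o["position"]); K,T=cam("wrist"); im=optics.camera("wrist")[:,:,::-1].copy()
m=(im.max(2)<45).astype(np.uint8); m[250:]=0
for c in cv2.findContours(m,cv2.RETR_EXTERNAL,cv2.CHAIN_APPROX_NONE)[0]:
    if 150<cv2.contourArea(c)<9000: (e:=cv2.fitEllipse(c)); p=onplane(K,T,e[0],.05); print(e,p,onplane(K,T,e[0],.035),e[1][0]*np.linalg.norm(p-T[:3,3])/K[0,0])
s=optics.camera("scene")[:,:,::-1]
cv2.imwrite("pics/w9.png",np.hstack([cv2.resize(s[90:240,180:340],(400,375),interpolation=cv2.INTER_CUBIC),cv2.resize(im,(400,300))[:,:,:] if 0 else cv2.copyMakeBorder(cv2.resize(im,(400,300)),0,75,0,0,cv2.BORDER_CONSTANT)]))
E
```

```text
[0.451  0.2875 0.2327]
((255.21115112304688, 148.5247802734375), (21.826675415039062, 23.809553146362305), 4.736204624176025) [0.4472 0.313  0.05  ] [0.447 0.311 0.035] 0.021895150523576015
```

View pics/w9.png

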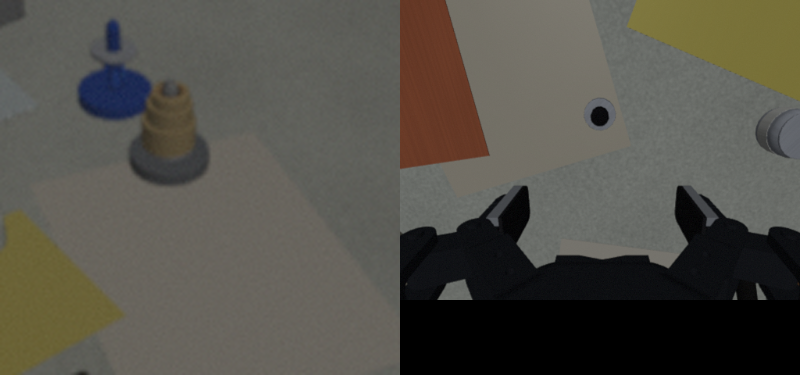

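The scene crop shows the three rolls stacked as a pyramid. In the wrist view the cap's knob puts it at (0.447,0.312). I grip the knob.

>>> send_rows(
  plan=[
    [[0, 0, 0, 0.06, -0.01, 0, 0.6], [0, 0, 0, 0.0625, -0.01, 0.05, 0.6], [0, 0, 0, 0, 0, 0.15, 0.6], [0, 0, 0, 0, 0, 0.18, 0.6], [0, 0, 0, 0, 0, 0.18, 0.6], [0, 0, 0, 0, 0, 0.17, 0.6], [0, 0, 0, 0, 0, 0.12, 0.6], [0, 0, 0, 0, 0, 0.06, 0.6], [0, 0, 0, 0, 0, 0.033, 0.6], [0, 0, 0, 0, 0, 0, 0.6], [0, 0, 0, 0, 0, 0, 0.1], [0, 0, 0, 0, 0, 0, 0.1], [0, 0, 0, 0, 0, 0, 0.1], [0, 0, 0, 0, 0, 0, 0.1], [0, 0, 0, 0, 0, 0, 0.1], [0, 0, 0, 0, 0, 0, 0.1], [0, 0, 0, 0, 0, 0, 0.1]],
  ],
  squeeze=50,
)

```text
clock: 23.82
position: [0.4476, 0.314, 0.0454]
ee_rot: [0.707, 0.707, 0.002, -0.0]
ft_force: [0.1, -0.9, 7.6]
grip_width: 0.264
grasp_force: 49.0
```

>>> send_rows(
  plan=[
    [[0, 0, 0, 0, 0, -0.05, 0.1], [0, 0, 0, 0, 0, -0.15, 0.1], [0, 0, 0, 0, 0, -0.2, 0.1], [0, 0, 0, 0, 0, -0.2, 0.1], [0, 0, 0, 0, 0, -0.2, 0.1], [0, 0, 0, 0, 0, -0.15, 0.1], [0, 0, 0, -0.1, 0.005, 0, 0.1], [0, 0, 0, -0.18, 0.01, 0, 0.1], [0, 0, 0, -0.18, 0, 0, 0.1], [0, 0, 0, -0.18, 0, 0, 0.1], [0, 0, 0, -0.18, 0, 0, 0.1], [0, 0, 0, -0.18, 0, 0, 0.1], [0, 0, 0, -0.18, 0, 0, 0.1], [0, 0, 0, -0.18, 0, 0, 0.1], [0, 0, 0, -0.18, 0, 0, 0.1], [0, 0, 0, -0.18, 0, 0, 0.1], [0, 0, 0, -0.18, 0, 0, 0.1], [0, 0, 0, -0.18, 0, 0, 0.1]],
  ],
)

```text
clock: 25.32
position: [0.4488, -0.1048, 0.2344]
ee_rot: [0.707, 0.707, 0.001, -0.0]
ft_force: [1.1, 0.6, -0.9]
grip_width: 0.26
grasp_force: 49.4
```

>>> send_rows(
  plan=[
    [[0, 0, 0, -0.18, 0, 0, 0.1], [0, 0, 0, -0.18, 0, 0, 0.1], [0, 0, 0, -0.18, 0, 0, 0.1], [0, 0, 0, -0.18, 0, 0, 0.1], [0, 0, 0, -0.18, 0, 0, 0.1], [0, 0, 0, -0.08, 0, 0, 0.1], [0, 0, 0, 0, 0, 0, 0.1], [0, 0, 0, 0, 0, 0, 0.1], [0, 0, 0, 0, 0, 0, 0.1]],
  ],
)

```text
clock: 26.07
position: [0.4496, -0.298, 0.2338]
ee_rot: [0.707, 0.707, 0.0, -0.0]
ft_force: [0.6, 0.2, -1.4]
grip_width: 0.261
grasp_force: 49.4
```

```bash
python3 - <<'E'
from h import *
o=get_obs();print(o["position"],o["grip_width"],o["ft_force"]); K,T=cam("wrist"); im=rolls(.105); cv2.imwrite("pics/w10.png",im)
z=o["position"][2]-.0454
print("cap rim at",proj(K,T,o["position"]+[0,0,z+.024-o["position"][2]]))
E
```

```text
[ 0.4496 -0.298   0.2338] 0.260845444821075 [ 0.5656  0.219  -1.3964]
outer [259.3894 169.3113] [0.0507 0.0556] [ 0.4497 -0.2825  0.105 ]
outer [450.6494 138.7326] [0.0177 0.0496] [ 0.6056 -0.2571  0.105 ]
cap rim at [259.6408 239.2943]
```

View pics/w10.png

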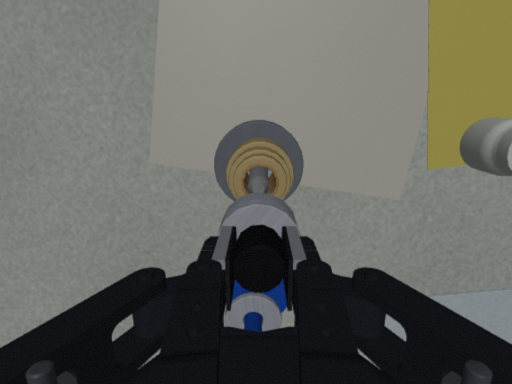

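The cap is held upright by its knob, top near (260,261), with the post tip at about (258,187). I work out the offset.

```bash
python3 - <<'E'
from h import *
im=cv2.imread("pics/w10.png"); K,T=cam("wrist")
v=im.max(2)[200:320,225:295]; print("col260 dark rows",np.where(im.max(2)[195:330,260]<40)[0][[0,-1]]+195)
for uv in((260,258),(260,261),(260,264)): print("knob",onplane(K,T,uv,.2384))
for uv in((258.5,185),(258.5,188)): print("tip",onplane(K,T,uv,.116))
E
```

```text
col260 dark rows [225 291]
knob [ 0.4499 -0.2948  0.2384]
knob [ 0.4499 -0.2962  0.2384]
knob [ 0.4499 -0.2977  0.2384]
tip [ 0.4493 -0.2929  0.116 ]
tip [ 0.4493 -0.2954  0.116 ]
```

>>> send_rows(
  plan=[
    [[0, 0, 0, 0.0175, 0, 0.02, 0.1], [0, 0, 0, 0, 0, 0.1, 0.1], [0, 0, 0, 0, 0, 0.1, 0.1], [0, 0, 0, 0, 0, 0.07, 0.1], [0, 0, 0, 0, 0, 0.03, 0.1], [0, 0, 0, 0, 0, 0.03, 0.1], [0, 0, 0, 0, 0, 0.02, 0.1], [0, 0, 0, 0, 0, 0, 0.1]],
  ],
)

```text
clock: 26.78
position: [0.4497, -0.295, 0.1595]
ee_rot: [0.707, 0.707, 0.0, -0.0]
ft_force: [0.1, -0.6, -1.9]
grip_width: 0.261
grasp_force: 49.4
```

>>> send_rows(
  plan=[
    [[0, 0, 0, 0, 0, 0.015, 0.1], [0, 0, 0, 0, 0, 0.015, 0.1], [0, 0, 0, 0, 0, 0, 0.1]],
  ],
)

```text
clock: 27.03
position: [0.4496, -0.2953, 0.1535]
ee_rot: [0.707, 0.707, 0.0, -0.0]
ft_force: [-0.3, 0.1, -2.0]
grip_width: 0.26
grasp_force: 49.4
```

Free so far, and the tip is inside the cap. I push on until the hard stop shows in the force.

>>> send_rows(
  plan=[
    [[0, 0, 0, 0, 0, 0.01, 0.1], [0, 0, 0, 0, 0, 0.01, 0.1], [0, 0, 0, 0, 0, 0, 0.1]],
  ],
)

```text
clock: 27.28
position: [0.4499, -0.2958, 0.1502]
ee_rot: [0.707, 0.707, 0.0, 0.0]
ft_force: [-1.6, 0.6, 5.0]
grip_width: 0.26
grasp_force: 50.1
```

>>> send_rows(
  plan=[
    [[0, 0, 0, 0, 0, 0.01, 0.1], [0, 0, 0, 0, 0, 0, 0.1]],
  ],
)

```text
clock: 27.45
position: [0.4504, -0.2965, 0.1497]
ee_rot: [0.707, 0.707, 0.001, 0.001]
ft_force: [-5.0, 3.4, 21.1]
grip_width: 0.26
grasp_force: 51.7
```

The force rose to about 23 N with no further travel, so the stack is at the stop. I release and retreat.

>>> send_rows(
  plan=[
    [[0, 0, 0, 0, 0, -0.01, 0.1], [0, 0, 0, 0, 0, 0, 0.5], [0, 0, 0, 0, 0, 0, 0.6], [0, 0, 0, 0, 0, 0, 0.6], [0, 0, 0, 0, 0, 0, 0.6], [0, 0, 0, 0, 0, -0.05, 0.6], [0, 0, 0, 0, 0, -0.1, 0.6], [0, 0, 0, 0, 0, -0.15, 0.6], [0, 0, 0, 0, 0, -0.1, 0.6], [0, 0, 0, 0.1, 0, -0.05, 0.6], [0, 0, 0, 0.18, 0, 0, 0.6], [0, 0, 0, 0.18, 0, 0, 0.6], [0, 0, 0, 0.18, 0, 0, 0.6], [0, 0, 0, 0.18, 0, 0, 0.6], [0, 0, 0, 0.18, 0, 0, 0.6], [0, 0, 0, 0.18, 0, 0, 0.6], [0, 0, 0, 0.1, 0, 0, 0.6], [0, 0, 0, 0, 0, 0, 0.6], [0, 0, 0, 0, 0, 0, 0.6]],
  ],
)

```text
clock: 29.03
position: [0.4497, -0.0389, 0.2402]
ee_rot: [0.706, 0.708, 0.0, 0.0]
ft_force: [0.2, -0.9, -0.3]
grip_width: 0.598
grasp_force: 0.0
```

```bash
python3 - <<'E'
from h import *
s=optics.camera("scene")[:,:,::-1].copy(); t=optics.camera("top")[:,:,::-1].copy()
z=cv2.resize(s[80:200,200:296],(480,600),interpolation=cv2.INTER_CUBIC)
K,T=cam("scene")
for zz in(.03,.066,.09,.105,.129,.155): u,v=proj(K,T,(.4503,-.2935,zz)); cv2.circle(z,(int((u-200)*5),int((v-80)*5)),3,(0,0,255),-1)
y=cv2.resize(t[190:250,330:390],(300,300),interpolation=cv2.INTER_CUBIC)
cv2.imwrite("pics/fin.png",np.hstack([z,cv2.copyMakeBorder(y,0,300,0,0,cv2.BORDER_CONSTANT)]))
K,T=cam("top"); print(proj(K,T,(.4503,-.2935,.155)))
E
```

```text
[367.5883 215.7853]
```

View pics/fin.png

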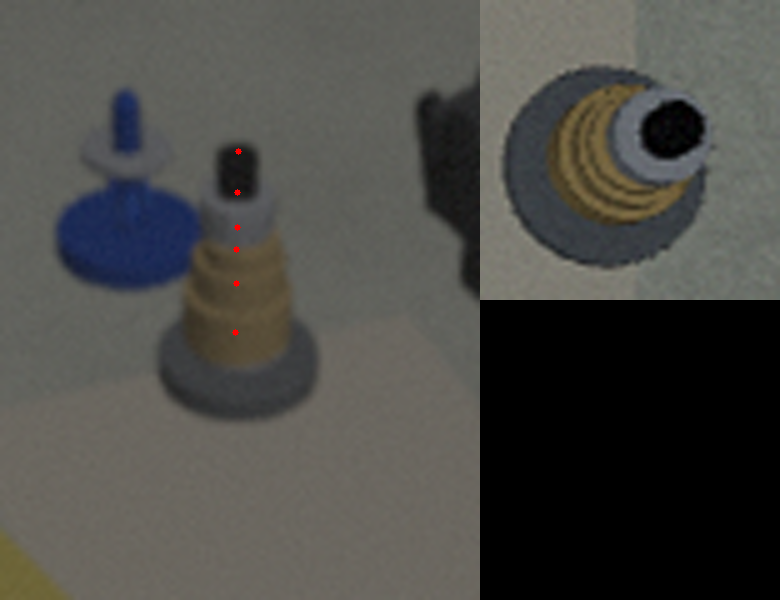

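The stack is upright. The knob top at crop (237,150) falls on the predicted fully home point, so I hand it in.

```bash
python3 -c "
from workcell import job
print(job.hand_in())"
```

```text
the job is handed in; nothing more can be done
None
```

I stacked the three rolls and the cap on the feeder in size order, pressed the stack to its hard stop, let go and handed the job in at about 29 s; the hand-in returned no verdict.

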